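# Turn a fitted power board over in its soldering frame

## Task

Turn the green board in the turning frame over so that its solder side faces up, and lock it there, only by pushing with the fingertips: pick up and carry nothing. Push the red-ball lever away from you to free the frame, press the rear thumb tab down so that the front one rises, push the risen front tab over away from you until the frame is fully home against its stop, then push the lever back so that the catch locks the frame. Push gently on the tabs and the frame, never on the board or its parts, and do not shift the stand or disturb the things round it.

Things in the scene. Friction and masses are not known exactly. Their poses are not given: they have to be found in the camera images.
- stand: Grey and black steel stand, loose on four rubber feet, 2.2 kg, footprint 170 (x) x 236 (y) mm, posts to 128 mm high at y = +-104 mm. Origin: centre of its underside, on the table. Its +x points away from the robot, +y to the left, z up. The posts carry the turning frame on a horizontal axis along the stand's y, 110 mm above the origin.
- turn_frame (a joint): Angle of the aluminium turning frame (138 x 179 x 14 mm) about the stand's y axis. 0 (start): level, part side up, tab_a in front; grows as tab_a rises and goes over away from the robot; pi: level, upside down, tab_a at the rear. Firm stops at 0 and pi. Nearly balanced and stiff (0.11 N m, about 1.4 N at a tab), stays where it is left. Turns only while the catch is open; locked it has under 0.1 rad of play.
- tab_a (a point): Thumb tab at the middle of one long rail of the frame, in front at the start: black ribbed plate 60 mm wide, 6 mm thick, reaching from 69 to 84 mm out from the turning axis. This point lies in its middle plane, 79 mm out. The aluminium rail (14 mm thick) lies 59 to 69 mm out, the board inside of that. Raised by less than about 45 degrees it jams against a level push; beyond that it goes over easily.
- tab_b (a point): The same tab on the opposite long rail: the rear one at the start.
- catch (a joint): Angle of the index catch on the right-hand post, hinged about the stand's y direction at (40, -115, 134) mm in the stand's frame. 0: locked, tooth in the frame's index disc, lever leaning 20 degrees to the robot. Grows as the lever is pushed away (+x); 0.8: fully open, stop. Tooth clear above 0.35. Stays where left (about 1 N at the ball). Can return to 0 only with the frame within 0.05 rad of 0 or pi.
- catch_ball (a point): Centre of the red ball, 18 mm in diameter, on the catch's lever, 53 mm from the catch's hinge; at (22, -122, 184) mm in the stand's frame when locked, at about (63, -122, 182) fully open. With the frame level no other part of the stand within 60 mm of it is higher than 155 mm.
- power_board: Green circuit board 110 x 150 mm, 2 mm thick, in the middle plane of the frame, with blue capacitors, a coil and a heatsink up to 19 mm high on its part side and 3 mm of leads on its solder side. Its z axis points out of its part side. Origin: centre of its solder side, on the turning axis.
- capacitor: Spare blue capacitor can, 16 mm in diameter, 43 mm high with its leads up, standing loose to the right of the stand. Origin: centre of its underside.
- flux_tin: Round tin with an orange lid, 50 mm in diameter, 18 mm high, loose beside or behind the stand. Origin: centre of its underside.
- polyimide_tape: Roll of amber tape, 61 mm in diameter, 12 mm high, lying loose beside or behind the stand. Origin: centre of its underside.
- solder_spool: Spool of solder wire, 54 mm in diameter, 38 mm high, standing loose behind the stand. Origin: centre of its underside.

How it is judged:
By the outcome, as a careful person would: the job done as asked, in the order asked, and still so for the second after the job is handed in, with the robot touching nothing.
It also fails if it takes over 64 s, if anything falls off the work surface, if the arm or the gripper's body presses on something with over 40 N, if the wrist force passes 120 N, or if a joint passes its speed limit or range.

## Robot

A 6-joint arm with a two-finger parallel gripper is mounted at the origin on a cart in front of the work surface, level with it; the furniture and walls round the work are solid. World frame = base frame: x ahead of the robot, y to its left, z up, the work surface at z = 0. Lengths are in m, angles in rad, forces in N, time in s.
With the tool pointing down it reaches from about 0.3 to 0.875 m from the base axis. Payload 6.4 kg.
Tool frame: the origin (TCP) lies between the finger pads; the fingertips stand 8 mm ahead of it and the grasp point (between the pads) lies 11 mm behind it (ctrl.finger_overhang is the distance from the TCP to the fingertips, in m); z points along the fingers, y is the line along which they close (so a half turn about z gives the same grasp; the last joint's range is limited). The gripper opens to 85 mm and grips with 20 to 120 N. Pads are 22 mm wide; open, the fingers measure 114 mm over their backs; the gripper's body (76 mm by 85 mm) begins 54 mm behind the grasp point. The pads swing forward as they close: fully open they stand 13 mm farther back than shut.
Start: joints at [0.936, 0.181, 1.607, -0, 1.354, -0.206], TCP at [0.239, 0.523, 0.215] pointing down, gripper open.
Joint ranges: [-2.99, 2.99], [-0.89, 2.07], [0.3, 2.58], [-1.14, 4.28], [0, 2.63], [-3.12, 3.12]. Speed limits (rad/s): [2.57, 2.57, 3.01, 3.14, 3.14, 3.14].

## Interface

Orientations are given as a unit quaternion [w, x, y, z].
In Python, from bench import ctrl, camera gives the robot as it stands.
- The arm moves only by the shell command python3 -m pendant 'ROWS' [OPENING]. ROWS is JSON, a list of rows, each a list of 6 numbers: the shift along the world's x, y, z normalised to -1 to 1, where 1 is 200 mm, then the turn, a rotation vector about the world's x, y, z normalised to -1 to 1, where 1 is pi/2 rad. In form: [[dx, dy, dz, rx, ry, rz], ...]. A call has exactly 10 rows; each row shifts and turns the commanded pose from where the row before left it; what a row does not reach is not made up. A row lasts 1/8 s, in which the tool goes at most 62.5 mm and 10.7 degrees, less where a joint would pass 70% of its speed; a pose out of reach is approached as far as the arm can. A call with a number of a shift or a turn outside -1 to 1 is refused whole. A call with a gripper value outside its range is refused whole. OPENING is the opening, from -1 (shut) to 1 (fully open), set as the call begins (- or left out, the last holds). The fingers move at their own pace and stop on an object; the grip force is fixed at half the most. Time passes only in rows, so rows that do not move let the fingers close, or fill a call up. It gives the time, the measured TCP pose, the force, the opening and the grip force at its end, in the units of the state.
- ctrl.get_obs(): the state, without advancing time (a new reading comes with each control period).
- camera(name): name is "scene" or "top"; returns a dict with "color" (480x640x3 uint8, blue, green, red), "fx", "fy", "cx", "cy" (pixels), "distortion" ([k1, k2, p1, p2, k3] as OpenCV has them; the pictures are not rectified), "xyz" and "rotation" of the camera in the world. Camera axes: x right, y down, z forward; pixel columns grow to the right and rows downward; lengths in m; the calibration is good to about 2 mm. A picture is of the moment at which its call begins. There is no depth.
- ctrl.hand_in(): hands the job in; it is judged then, once.
The state is a dict: "time_s": time; "q": joint angles; "dq": joint speeds; "joint_efforts": joint torques, N m; "eef_pos": TCP position; "eef_rot": TCP orientation; "wrist_force": force on the tool from outside, world axes, zero at the start; "torque": the same for the moment, N m; "opening": opening from 0.0 (shut) to 1.0 (fully open); "grasp_force": force on a finger pad.
Only numpy, scipy, OpenCV 4.12 (cv2) and the standard library are available. Lean on these libraries where they do the work, as an engineer would, in place of code of your own. Each camera call takes 0.05 s, during which the arm holds its last target. There are 200 camera calls.

## Working session

There is one attempt and no reset: what is moved stays moved. The work goes in short steps, Python scripts to look and compute and a shell command to move; the robot and the scene stay as the last step left them, time stands still between calls to the robot, and variables do not carry over. Pictures are saved under pics/ and viewed, at most 10 in all, crops included, and the job is handed in when it is done.

```bash
mkdir -p pics; ls; cat > h.py <<'E'
import numpy as np, cv2
from bench import ctrl, camera
def snap(n,f=None):
    c=camera(n)
    if f: cv2.imwrite('pics/'+f,c['color'])
    return c
def ray(c,u,v):
    K=np.array([[c['fx'],0,c['cx']],[0,c['fy'],c['cy']],[0,0,1]])
    p=cv2.undistortPoints(np.array([[[u,v]]],float),K,np.array(c['distortion'],float))[0,0]
    R=np.array(c['rotation']); R=R if R.shape==(3,3) else __import__('scipy.spatial.transform',fromlist=['Rotation']).Rotation.from_quat(np.roll(R,-1)).as_matrix()
    return np.array(c['xyz']),R@np.array([p[0],p[1],1])
def plane(c,u,v,z):
    o,d=ray(c,u,v); return o+d*(z-o[2])/d[2]
def tri(c1,p1,c2,p2):
    o1,d1=ray(c1,*p1);o2,d2=ray(c2,*p2)
    s=np.linalg.lstsq(np.c_[d1,-d2],o2-o1,rcond=None)[0]
    a=o1+d1*s[0];b=o2+d2*s[1]; return (a+b)/2,np.linalg.norm(a-b)
def blob(c,lo,hi,k=1):
    h=cv2.cvtColor(c['color'],cv2.COLOR_BGR2HSV); m=cv2.inRange(h,lo,hi)
    n,l,s,ce=cv2.connectedComponentsWithStats(m)
    i=np.argsort(-s[1:,4])[:k]+1
    return [(ce[j].round(1),s[j].tolist()) for j in i]
E
python3 - <<'E'
from h import *
for n in('scene','top'):
    c=snap(n,n+'0.png'); print(n,c['xyz'],c['rotation'],c['fx'])
    print('red',blob(c,(0,170,90),(6,255,255),3)); print('green',blob(c,(45,80,30),(85,255,255),2))
print(ctrl.get_obs())
E
```

```text
pics
scene [ 0.05069192 -0.21344871  0.6674403 ] [-0.38370019  0.82480737 -0.37399814  0.18053354] 493.27425736992274
red [(array([584.3, 456.5]), [559, 443, 57, 30, 327]), (array([345.4, 263.6]), [341, 259, 10, 11, 75]), (array([318.1, 167.7]), [313, 162, 11, 12, 60])]
green [(array([278.4, 272.7]), [225, 235, 107, 75, 2609]), (array([503.3, 424.7]), [498, 422, 11, 7, 55])]
top [0.48216011 0.19185948 0.97076665] [ 0.02020683 -0.70670613  0.70715773 -0.00927791] 502.7347843936691
red [(array([215.8,  93. ]), [210, 87, 13, 13, 99]), (array([391.6, 258.4]), [387, 254, 10, 9, 63]), (array([584. , 293.2]), [568, 284, 32, 18, 39])]
green [(array([315.5, 270.5]), [271, 239, 88, 64, 3752]), (array([298.1, 301.3]), [292, 301, 13, 2, 17])]
{'time_s': 0.1, 'q': array([ 9.35696838e-01,  1.81479717e-01,  1.60791570e+00, -1.53006173e-05,
        1.35381456e+00, -2.06297400e-01]), 'dq': array([ 0.00113417, -0.00107188, -0.00287847,  0.00027743, -0.00068532,
        0.00030381]), 'joint_efforts': array([-1.31015354e-04, -4.45880699e+01, -3.52240169e+01, -3.41866507e-04,
        4.09766013e-03, -3.73410512e-05]), 'eef_pos': array([0.23873941, 0.52251037, 0.21456326]), 'eef_rot': array([-3.23437661e-04,  2.12760540e-01,  9.77104037e-01, -7.41200206e-04]), 'wrist_force': array([-0.17439875, -0.10805112,  0.89727549]), 'torque': array([-0.05635212,  0.00229468,  0.02633314]), 'grasp_force': 0.0, 'opening': 1.004202960933249}
```

View pics/scene0.png

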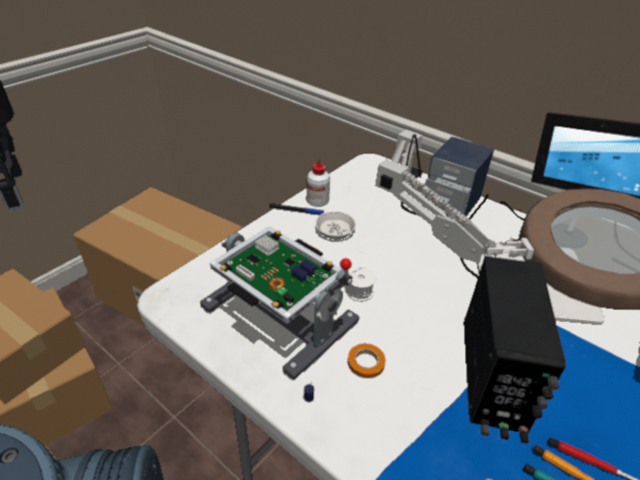

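View pics/top0.png

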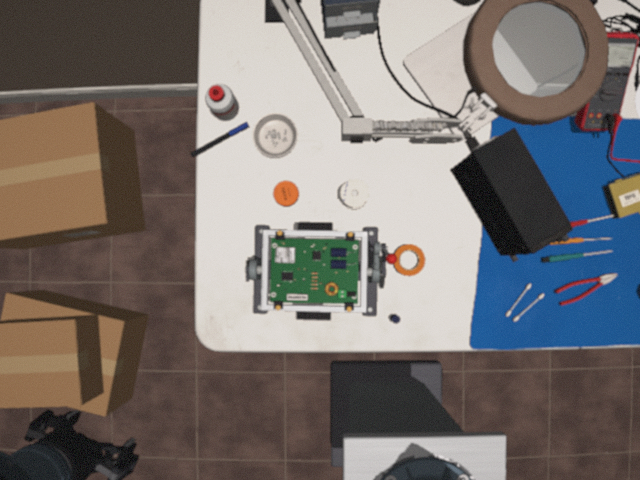

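The overview shows the stand with the ball at top (392,258) and scene (345,264). Tab_a is at top (313,316) and tab_b at (314,225). The tape is to the right at (408,260), the capacitor at (395,318), and the tin and spool are behind the stand.

```bash
python3 - <<'E'
from h import *
s=snap('scene');t=snap('top')
b,e=tri(s,(345.4,263.6),t,(391.6,258.4)); print('ball',b,e)
h=cv2.cvtColor(t['color'],cv2.COLOR_BGR2HSV)
m=cv2.inRange(h,(0,0,0),(180,255,60))
P={}
for n,(u0,v0,u1,v1) in dict(a=(290,313,340,325),b=(290,215,340,229)).items():
    k=np.zeros_like(m);k[v0:v1,u0:u1]=m[v0:v1,u0:u1]
    ys,xs=np.nonzero(k); r=cv2.minAreaRect(np.c_[xs,ys].astype(np.float32)); print(n,r,len(xs))
    P[n]=plane(t,*r[0],.11);print(P[n])
c=(P['a']+P['b'])/2; d=P['b']-P['a']; yaw=np.arctan2(d[1],d[0]); print('centre',c,'yaw',yaw,np.linalg.norm(d))
g=cv2.inRange(h,(45,80,30),(85,255,255)); ys,xs=np.nonzero(g[230:312,260:370]); r=cv2.minAreaRect(np.c_[xs+260,ys+230].astype(np.float32)); print('board',r,plane(t,*r[0],.112))
R=np.array([[np.cos(yaw),-np.sin(yaw)],[np.sin(yaw),np.cos(yaw)]])
print('ball predicted',c[:2]+R@[.022,-.122], 'from ball, centre', b[:2]-R@[.022,-.122])
for n,p,z in(('cap',(395,318),.04),('tape',(408,260),.012),('tin',(286,193),.018),('spool',(352,194),.038)):print(n,plane(t,*p,z))
im=cv2.resize(t['color'][170:345,220:440],None,fx=3.4,fy=3.4,interpolation=cv2.INTER_CUBIC);cv2.imwrite('pics/tc.png',im)
E
```

```text
ball [0.49182745 0.08863734 0.18758436] 0.000884853854728957
a ((313.5, 315.5), (5.0, 31.0), 90.0) 172
[0.39508099 0.21251432 0.11      ]
b ((314.0, 225.5), (5.0, 32.0), 90.0) 178
[0.54906157 0.211647   0.11      ]
centre [0.47207128 0.21208066 0.11      ] yaw -0.0056326088365233435 0.15398301804451991
board ((314.5, 270.5), (63.0, 87.0), 90.0) [0.47192409 0.2107487  0.112     ]
ball predicted [0.49338376 0.08995868] from ball, centre [0.47051497 0.21075933]
cap [0.38324691 0.06370749 0.04      ]
tape [0.49054905 0.03455632 0.012     ]
tin [0.61855224 0.26725622 0.018     ]
spool [0.61350477 0.14239788 0.038     ]
```

View pics/tc.png

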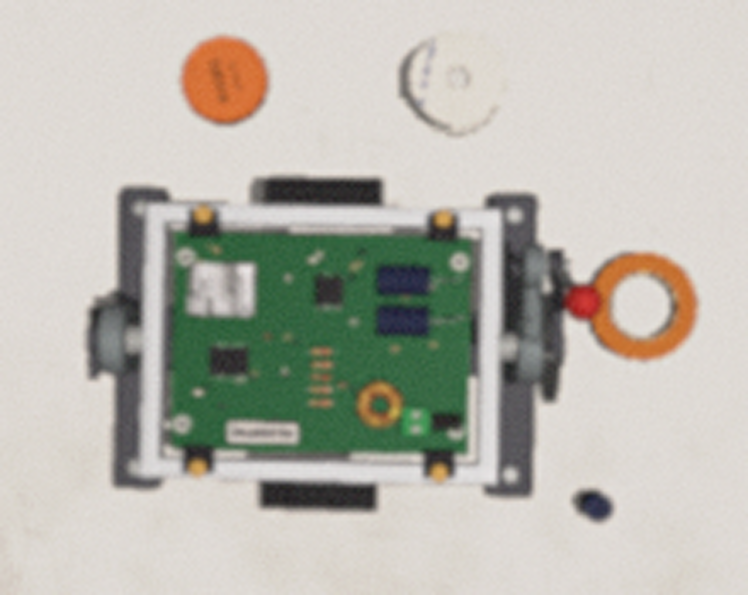

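```bash
python3 -m pendant '[[0.1,-0.21,0.05,0,0,0.027],[0.1,-0.215,0.05,0,0,0.027],[0.105,-0.22,0.05,0,0,0.027],[0.105,-0.22,0.05,0,0,0.027],[0.105,-0.22,0.05,0,0,0.027],[0.105,-0.22,0.05,0,0,0.027],[0.105,-0.22,0.05,0,0,0.027],[0.11,-0.22,0,0,0,0.027],[0.11,-0.22,0,0,0,0.027],[0.11,-0.205,0,0,0,0.03]]' -1
```

```text
time_s: 1.45
eef_pos: [0.4505, 0.0873, 0.2855]
eef_rot: [0.0, -0.001, 1.0, 0.0]
wrist_force: [1.0, 1.0, 0.3]
opening: 0.002
grasp_force: 0.0
```

```bash
python3 -m pendant '[[0,0,-0.14,0,0,0],[0,0.005,-0.14,0,0,0],[0,0,-0.14,0,0,0],[0,0,-0.14,0,0,0],[0.03,0,0,0,0,0],[0.05,0,0,0,0,0],[0.05,0,0,0,0,0],[0.05,0,0,0,0,0],[0.04,0,0,0,0,0],[0.03,0,0,0,0,0]]'; python3 -m pendant '[[0.02,0,0,0,0,0],[0.015,0,0,0,0,0],[0.015,0,0,0,0,0],[0.01,0,0,0,0,0],[0,0,0,0,0,0],[0,0,0,0,0,0],[0,0,0,0,0,0],[0,0,0,0,0,0],[0,0,0,0,0,0],[0,0,0,0,0,0]]'
```

```text
time_s: 2.7
eef_pos: [0.5045, 0.0895, 0.1781]
eef_rot: [0.004, -0.0, 1.0, -0.001]
wrist_force: [-0.8, -1.8, 17.7]
opening: 0.001
grasp_force: 8.5
time_s: 3.95
eef_pos: [0.5164, 0.0893, 0.1773]
eef_rot: [0.005, 0.0, 1.0, -0.001]
wrist_force: [2.9, -2.3, 11.2]
opening: -0.0
grasp_force: 5.3
```

```bash
python3 - <<'E'
from h import *
s=snap('scene');t=snap('top')
for c in(s,t): print(blob(c,(0,170,90),(6,255,255),4))
a=cv2.resize(s['color'][190:370,190:420],(766,600),interpolation=cv2.INTER_CUBIC);cv2.imwrite('pics/s1.png',a)
E
```

```text
[(array([584.6, 456.7]), [559, 443, 57, 30, 330]), (array([318.3, 167.5]), [313, 162, 11, 12, 66]), (array([360.2, 254.8]), [357, 252, 7, 6, 18])]
[(array([215.7,  93.2]), [210, 87, 13, 14, 97]), (array([573.4, 284. ]), [557, 279, 36, 12, 40]), (array([577.6, 222.6]), [571, 221, 15, 5, 29]), (array([580.5, 295.8]), [574, 292, 14, 8, 17])]
```

View pics/s1.png

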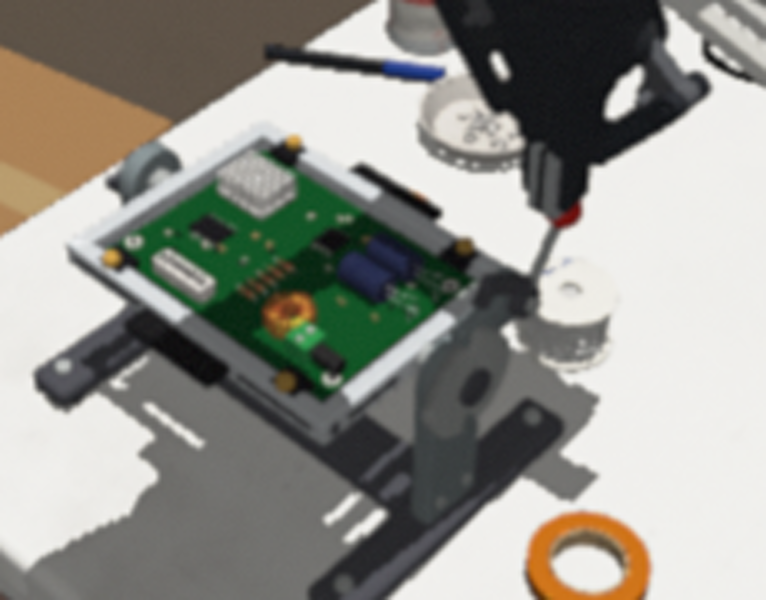

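The picture shows the lever pushed over to the rear, with the ball beside the fingertips at about crop (567,212). The frame is still level.

```bash
python3 -m pendant '[[-0.1,0,0,0,0,0],[-0.05,0,0.05,0,0,0],[0,0,0.15,0,0,0],[0,0,0.15,0,0,0],[0.05,0.1,0.15,0,0.055,0],[0.05,0.1,0,0,0.055,0],[0.05,0.11,0,0,0.055,0],[0.05,0.1,0,0,0.055,0],[0.06,0.1,0,0,0.055,0],[0.053,0.1,0,0,0.058,0]]'
python3 - <<'E'
from h import *
s=snap('scene');t=snap('top')
for c in(s,t): print(blob(c,(0,170,90),(6,255,255),4))
o=ctrl.get_obs();print(o['eef_pos'],o['wrist_force'],o['q'])
E
```

```text
time_s: 5.3
eef_pos: [0.5455, 0.2127, 0.2739]
eef_rot: [-0.259, -0.0, 0.966, -0.0]
wrist_force: [0.3, 0.1, 0.1]
opening: 0.0
grasp_force: 0.0
[(array([584.3, 456.6]), [558, 443, 58, 30, 330]), (array([350.7, 257.5]), [346, 253, 10, 10, 78]), (array([318.5, 166.3]), [313, 162, 11, 10, 51]), (array([315.2, 171. ]), [314, 170, 3, 3, 5])]
[(array([215.9,  93.1]), [210, 87, 13, 13, 99]), (array([582. , 294.2]), [563, 284, 37, 19, 44]), (array([577.5, 222.7]), [571, 221, 15, 5, 28]), (array([573. , 283.5]), [564, 281, 21, 7, 25])]
[0.54538865 0.21314386 0.26957354] [-1.40987147 -0.02032804 -1.06487529] [ 0.13160235  0.55438274  1.09868937  0.07256875  2.01361348 -1.42679385]
```

```bash
python3 - <<'E'
from h import *
s=snap('scene')
for p in((345.4,263.6),(350.7,257.5)):
    o,d=ray(s,*p); print(o+d*(.0886-o[1])/d[1], plane(s,*p,.187))
    # circle about hinge in y=.0886
o,d=ray(s,350.7,257.5);P=lambda:0
p=o+d*(.0886-o[1])/d[1]
print(np.degrees(np.arctan2(p[0]-.5105,p[2]-.136))+20)
E
```

```text
[0.49254853 0.0886     0.18715518] [0.49269129 0.08869759 0.187     ]
[0.50489438 0.0886     0.19082028] [0.50853498 0.09102103 0.187     ]
14.161545473452644
```

```bash
python3 -c "
from bench import ctrl; print(ctrl.finger_overhang)"; python3 -m pendant '[[-0.06,-0.08,0,0,-0.055,0],[-0.06,-0.1,0,0,-0.055,0],[-0.06,-0.1,0,0,-0.055,0],[-0.06,-0.1,0,0,-0.055,0],[-0.06,-0.1,0,0,-0.055,0],[-0.06,-0.1,0,0,-0.058,0],[-0.04,0,0,0,0,0],[0,0,0,0,0,0],[0,0,-0.15,0,0,0],[0,0,-0.15,0,0,0]]'
```

```text
0.008
time_s: 6.7
eef_pos: [0.4659, 0.0964, 0.2132]
eef_rot: [0.0, -0.0, 1.0, 0.0]
wrist_force: [-0.2, -0.3, -0.3]
opening: 0.001
grasp_force: 0.0
```

```bash
python3 -m pendant '[[0,0,-0.07,0,0,0],[0,0,-0.07,0,0,0],[0.04,0,0,0,0,0],[0.04,0,0,0,0,0],[0.04,0,0,0,0,0],[0.04,0,0,0,0,0],[0.04,0,0,0,0,0],[0.03,0,0,0,0,0],[0.01,0,0,0,0,0],[0,0,0,0,0,0]]'; python3 -m pendant '[[0.01,0,0,0,0,0],[0,0,0,0,0,0],[-0.03,0,0,0,0,0],[-0.05,0,0,0,0,0],[-0.1,0,0,0,0,0],[0,0,0,0,0,0],[0,0,0,0,0,0],[0,0,0.1,0,0,0],[0,0,0.15,0,0,0],[0,0,0.15,0,0,0]]'; python3 - <<'E'
from h import *
s=snap('scene')
print(blob(s,(0,170,90),(6,255,255),3))
E
```

```text
time_s: 7.95
eef_pos: [0.5126, 0.096, 0.1853]
eef_rot: [-0.0, -0.0, 1.0, 0.0]
wrist_force: [0.1, -0.2, 0.0]
opening: 0.005
grasp_force: 0.0
time_s: 9.2
eef_pos: [0.4791, 0.0959, 0.2662]
eef_rot: [-0.0, 0.0, 1.0, -0.0]
wrist_force: [0.0, 0.5, -0.1]
opening: -0.002
grasp_force: 0.0
[(array([584.3, 456.6]), [559, 443, 57, 30, 331]), (array([351.1, 257.9]), [347, 254, 9, 9, 64]), (array([322.2, 164.8]), [321, 164, 3, 3, 6])]
```

```bash
python3 - <<'E'
from h import *
s=snap('scene');t=snap('top')
a=cv2.resize(s['color'][200:350,240:400],(400,375),interpolation=cv2.INTER_CUBIC)
b=cv2.resize(t['color'][190:340,240:400],(400,375),interpolation=cv2.INTER_CUBIC)
cv2.imwrite('pics/st2.png',np.hstack([a,b]))
E
```

```text
(no output)
```

View pics/st2.png

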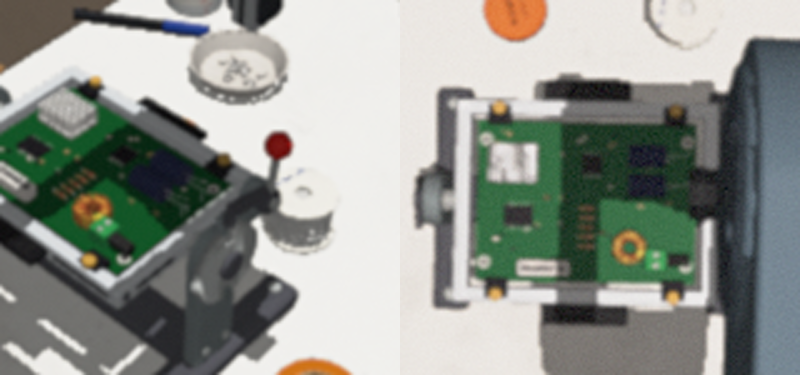

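```bash
python3 - <<'E'
from h import *
s=snap('scene')
o,d=ray(s,351.1,257.9)
for x in(.505,.51,.52,.53,.535,.54): print((o+d*(x-o[0])/d[0]).round(4))
print(blob(s,(0,120,50),(8,255,255),5))
E
```

```text
[0.505  0.0879 0.1904]
[0.51   0.0912 0.1851]
[0.52   0.0979 0.1746]
[0.53   0.1045 0.1641]
[0.535  0.1078 0.1589]
[0.54   0.1111 0.1536]
[(array([584.4, 456.7]), [558, 443, 59, 30, 338]), (array([351.1, 258.1]), [347, 254, 10, 10, 73]), (array([320.2, 189.3]), [316, 188, 9, 3, 17]), (array([309.9, 187.6]), [308, 186, 5, 4, 10]), (array([322.4, 165. ]), [321, 164, 4, 4, 9])]
```

```bash
cat > look.py <<'E'
from h import *
s=snap('scene')
L=[b for b in blob(s,(0,120,50),(8,255,255),8) if 335<b[0][0]<375 and 240<b[0][1]<275]
o=ctrl.get_obs();print(o['time_s'],o['eef_pos'].round(4),o['wrist_force'].round(1))
for b in L:
    oo,d=ray(s,*b[0]); print('ball',b,(oo+d*(.0886-oo[1])/d[1]).round(4))
E
python3 -m pendant '[[0,0,-0.15,0,0,0],[0,0,-0.15,0,0,0],[0,0,-0.1,0,0,0],[0.02,0,0,0,0,0],[0,0,0,0,0,0],[0,0,0,0,0,0],[0,0,0,0,0,0],[0,0,0,0,0,0],[0,0,0,0,0,0],[0,0,0,0,0,0]]'; python3 look.py;  python3 -m pendant '[[0.04,0,0,0,0,0],[0.04,0,0,0,0,0],[0.03,0,0,0,0,0],[0.03,0,0,0,0,0],[0.03,0,0,0,0,0],[0,0,0,0,0,0],[0,0,0,0,0,0],[0,0,0,0,0,0],[0,0,0,0,0,0],[0,0,0,0,0,0]]'; python3 look.py
```

```text
time_s: 10.65
eef_pos: [0.4827, 0.096, 0.1854]
eef_rot: [0.0, -0.0, 1.0, -0.0]
wrist_force: [-0.1, 0.6, -0.2]
opening: -0.002
grasp_force: 0.0
10.7 [0.4827 0.096  0.1854] [-0.6  0.6  1.2]
ball (array([350.8, 257.9]), [346, 253, 10, 11, 77]) [0.5053 0.0886 0.1898]
time_s: 11.95
eef_pos: [0.5166, 0.096, 0.1854]
eef_rot: [0.0, -0.0, 1.0, -0.0]
wrist_force: [-0.3, -0.0, 0.7]
opening: 0.001
grasp_force: 0.0
12.0 [0.5166 0.096  0.1854] [-0.3 -0.2  0.1]
ball (array([351. , 258.1]), [347, 254, 9, 10, 72]) [0.5058 0.0886 0.189 ]
```

```bash
python3 - <<'E'
from h import *
s=snap('scene')
cv2.imwrite('pics/s3.png',cv2.resize(s['color'][200:300,290:410],(720,600),interpolation=cv2.INTER_CUBIC))
E
```

```text
(no output)
```

View pics/s3.png

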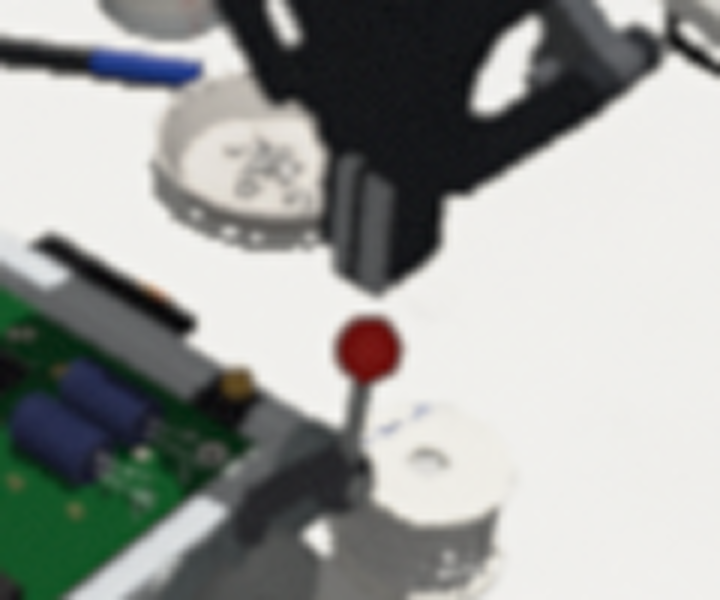

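```bash
python3 - <<'E'
from h import *
s=snap('scene');t=snap('top')
def proj(c,p):
    from scipy.spatial.transform import Rotation as Ro
    R=np.array(c['rotation']);R=R if R.shape==(3,3) else Ro.from_quat(np.roll(R,-1)).as_matrix()
    K=np.array([[c['fx'],0,c['cx']],[0,c['fy'],c['cy']],[0,0,1]])
    q=R.T@(np.array(p)-c['xyz']); return cv2.projectPoints(q.reshape(1,1,3),np.zeros(3),np.zeros(3),K,np.array(c['distortion']))[0].ravel().round(1)
for p in[(.4925,.0886,.187),(.5345,.0886,.184),(.5166,.096,.1774),(.5055,.0815,.1774),(.5276,.0815,.1774),(.506,.0886,.189)]:print(p,proj(s,p))
E
```

```text
(0.4925, 0.0886, 0.187) [345.4 263.7]
(0.5345, 0.0886, 0.184) [362.3 251.2]
(0.5166, 0.096, 0.1774) [350.9 258.2]
(0.5055, 0.0815, 0.1774) [354.2 266.3]
(0.5276, 0.0815, 0.1774) [363.  258.8]
(0.506, 0.0886, 0.189) [351.1 258.1]
```

The crop shows the fingertips at about crop (375,290), clearly above the ball at (368,350). So the real tips are about 25 mm higher than the reported TCP suggests. I'll come down lower, in front of the ball.

```bash
python3 -m pendant '[[-0.1,0,0,0,0,0],[-0.1,0,0,0,0,0],[-0.05,0,0,0,0,0],[0,0,-0.04,0,0,0],[0,0,-0.04,0,0,0],[0,0,-0.04,0,0,0],[0,0,0,0,0,0],[0,0,0,0,0,0],[0,0,0,0,0,0],[0,0,0,0,0,0]]';python3 look.py; python3 - <<'E'
from h import *
s=snap('scene')
cv2.imwrite('pics/s4.png',cv2.resize(s['color'][200:300,290:410],(720,600),interpolation=cv2.INTER_CUBIC))
E
```

```text
time_s: 13.4
eef_pos: [0.4669, 0.096, 0.1617]
eef_rot: [0.0, 0.0, 1.0, -0.0]
wrist_force: [0.0, -0.3, -0.2]
opening: 0.001
grasp_force: 0.0
13.45 [0.4668 0.0959 0.1616] [-0.2 -0.4  0.5]
ball (array([352.1, 260.6]), [349, 258, 7, 6, 24]) [0.5093 0.0886 0.1818]
```

View pics/s4.png

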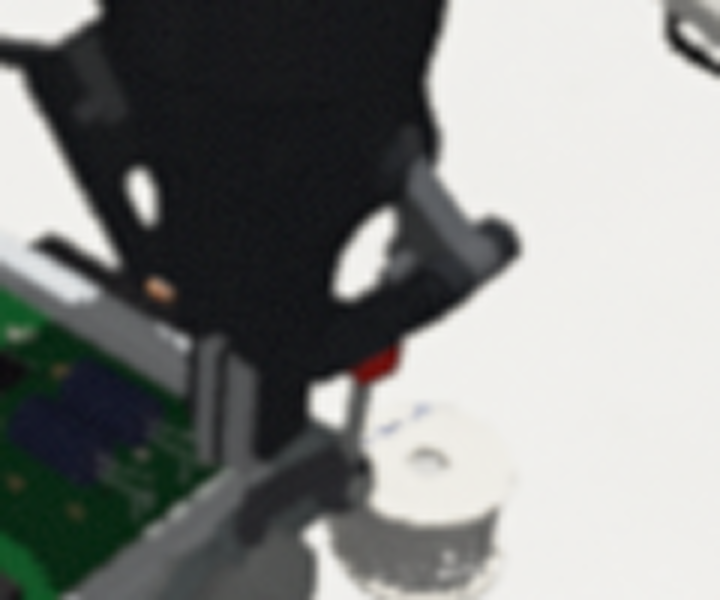

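The tip's near corner is now at crop (245,465). The red ball at (375,362) is still behind it and to the right.

```bash
python3 - <<'E'
from h import *
s=snap('scene')
for px in((330.8,277.5),):
    o,d=ray(s,*px)
    for x in(.44,.45,.456,.46,.47): print((o+d*(x-o[0])/d[0]).round(4))
E
```

```text
[0.44   0.0746 0.2058]
[0.45  0.082 0.194]
[0.456  0.0864 0.1868]
[0.46   0.0894 0.1821]
[0.47   0.0968 0.1702]
```

```bash
python3 -m pendant '[[0,0,-0.03,0,0,0],[0,0,-0.03,0,0,0],[0.05,0,0,0,0,0],[0.04,0,0,0,0,0],[0.04,0,0,0,0,0],[0.03,0,0,0,0,0],[0.03,0,0,0,0,0],[0.02,0,0,0,0,0],[0.015,0,0,0,0,0],[0,0,0,0,0,0]]';python3 look.py
```

```text
time_s: 14.8
eef_pos: [0.5117, 0.096, 0.1493]
eef_rot: [-0.0, -0.0, 1.0, 0.0]
wrist_force: [-0.7, -0.0, 0.4]
opening: -0.002
grasp_force: 0.2
14.85 [0.5117 0.096  0.1494] [-0.7  0.8  0.2]
ball (array([362.4, 255.1]), [360, 254, 6, 3, 9]) [0.5361 0.0886 0.1751]
```

```bash
python3 -m pendant '[[0.015,0,0,0,0,0],[0.01,0,0,0,0,0],[0,0,0,0,0,0],[0,0,0,0,0,0],[-0.03,0,0,0,0,0],[-0.1,0,0,0,0,0],[-0.12,0,0,0,0,0],[0,0,0.2,0,0,0],[0,0,0.2,0,0,0],[0,0,0.2,0,0,0]]';python3 look.py
```

```text
time_s: 16.1
eef_pos: [0.467, 0.0959, 0.2712]
eef_rot: [0.001, 0.0, 1.0, -0.0]
wrist_force: [-0.4, 0.0, 0.5]
opening: 0.004
grasp_force: 0.0
16.15 [0.4698 0.0959 0.2772] [ 1.9 -0.5  5.2]
ball (array([356.5, 254. ]), [352, 250, 10, 10, 75]) [0.5194 0.0886 0.1881]
```

```bash
python3 -m pendant '[[0.05,0.07,0,0,0,0],[0.05,0.08,0,0,0,0],[0.05,0.08,0,0,0,0],[0.05,0.08,0,0,0,0],[0.05,0.08,0,0,0,0],[0.05,0.08,0,0,0,0],[0.05,0.08,0,0,0,0],[0.05,0.025,0,0,0,0],[0,0,0,0,0,0],[0,0,0,0,0,0]]';python3 look.py; python3 - <<'E'
from h import *
s=snap('scene')
cv2.imwrite('pics/s5.png',cv2.resize(s['color'][130:280,240:400],(800,600)[:1]+(750,))[:600])
E
```

```text
time_s: 17.4
eef_pos: [0.5465, 0.2105, 0.2692]
eef_rot: [-0.0, 0.0, 1.0, -0.0]
wrist_force: [-0.7, -0.1, 0.3]
opening: -0.003
grasp_force: 0.0
17.45 [0.5465 0.2105 0.2694] [0.  0.1 0.6]
ball (array([356.4, 253.5]), [352, 249, 10, 11, 84]) [0.519  0.0886 0.1894]
```

View pics/s5.png

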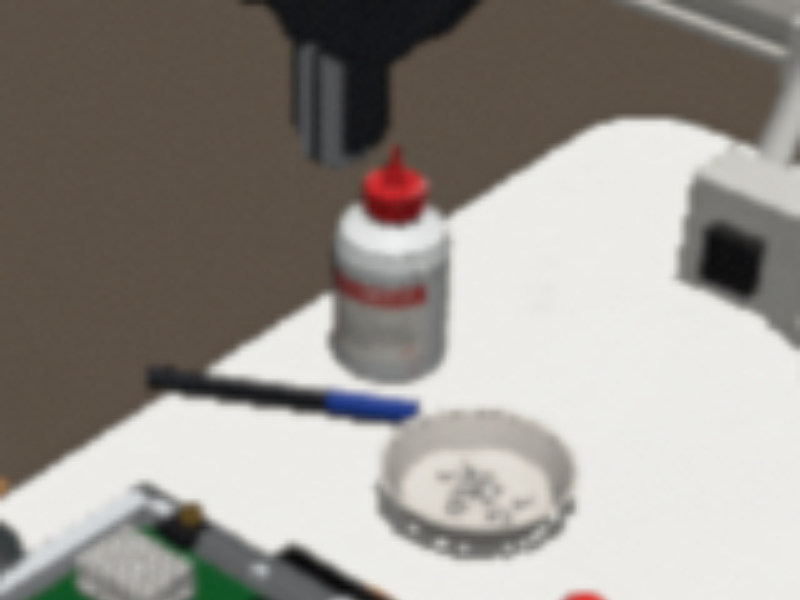

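The near tip corner is at crop (338,165), which is px (307.6,163). I'll solve for the offset between TCP and tip from the three sightings.

```bash
python3 - <<'E'
from h import *
s=snap('scene')
A=[];B=[]
obs=[((.5166,.096,.1854),(352.5,248.3)),((.4668,.0959,.1616),(330.8,277.5)),((.5465,.2105,.2694),(307.6,163))]
for T,px in obs:
    o,d=ray(s,*px); d/=np.linalg.norm(d); M=np.eye(3)-np.outer(d,d)
    A.append(M);B.append(M@(o-np.array(T)))
x=np.linalg.lstsq(np.vstack(A),np.hstack(B),rcond=None)[0];print(x,[np.linalg.norm(a@x-b).round(4) for a,b in zip(A,B)])
E
```

```text
[-0.00323247 -0.00374708  0.01599522] [np.float64(0.0004), np.float64(0.0002), np.float64(0.0002)]
```

```bash
python3 -m pendant '[[0.03,0.005,-0.15,0,0,0],[0,0,-0.15,0,0,0],[0,0,-0.15,0,0,0],[0,0,-0.15,0,0,0],[0,0,-0.15,0,0,0],[0,0,-0.03,0,0,0],[0,0,-0.03,0,0,0],[0,0,-0.03,0,0,0],[0,0,0,0,0,0],[0,0,0,0,0,0]]'; python3 look.py
```

```text
time_s: 18.8
eef_pos: [0.553, 0.2121, 0.102]
eef_rot: [0.0, -0.0, 1.0, 0.0]
wrist_force: [-0.7, -0.3, -0.2]
opening: 0.001
grasp_force: 0.0
18.85 [0.5531 0.212  0.102 ] [0.9 0.2 0.8]
ball (array([356.4, 253.5]), [352, 249, 10, 11, 84]) [0.519  0.0886 0.1894]
```

```bash
python3 -m pendant '[[0,0,-0.02,0,0,0],[0,0,-0.02,0,0,0],[-0.005,0,-0.02,0,0.02,0],[-0.005,0,-0.02,0,0.03,0],[-0.005,0,-0.01,0,0.03,0],[0,0,0,0,0,0],[0,0,0,0,0,0],[0,0,0,0,0,0],[0,0,0,0,0,0],[0,0,0,0,0,0]]'; python3 - <<'E'
from h import *
t=snap('top');s=snap('scene')
print('green',blob(t,(45,80,30),(85,255,255),1),blob(s,(45,80,30),(85,255,255),1))
E
```

```text
time_s: 20.1
eef_pos: [0.55, 0.2119, 0.0837]
eef_rot: [-0.062, -0.0, 0.998, -0.0]
wrist_force: [5.6, -1.4, 0.1]
opening: 0.004
grasp_force: 1.9
green [(array([314.1, 253.3]), [280, 240, 79, 33, 1249])] [(array([279.8, 272.9]), [230, 247, 102, 56, 1802])]
```

```bash
python3 - <<'E'
from h import *
s=snap('scene')
cv2.imwrite('pics/s6.png',cv2.resize(s['color'][180:320,190:376],(797,600),interpolation=cv2.INTER_CUBIC))
E
```

```text
(no output)
```

View pics/s6.png

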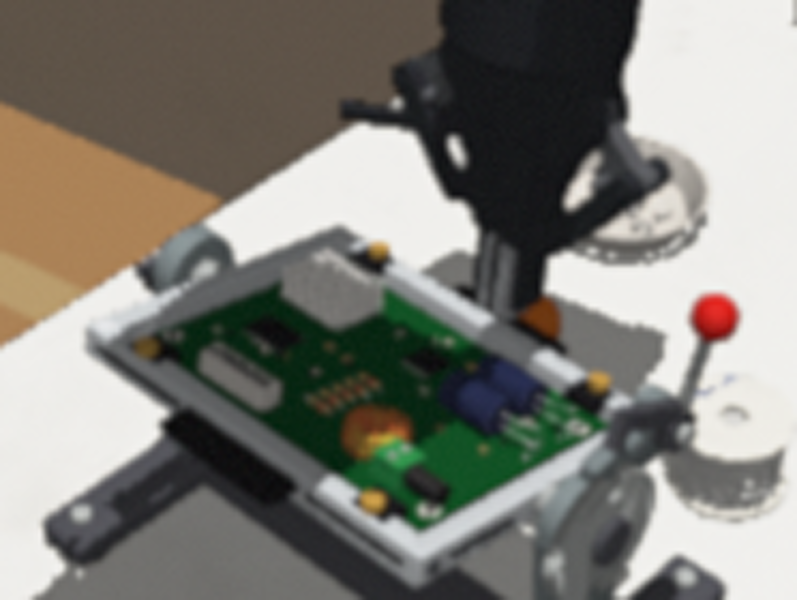

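The frame is turning: its front edge has risen and the fingers are on the rear tab.

```bash
python3 -m pendant '[[0.015,0,0,0,0.02,0],[-0.005,0,-0.02,0,0.03,0],[-0.005,0,-0.02,0,0.03,0],[-0.005,0,-0.02,0,0.03,0],[-0.01,0,-0.02,0,0.03,0],[-0.01,0,-0.02,0,0.03,0],[-0.01,0,-0.02,0,0.03,0],[-0.015,0,-0.015,0,0.03,0],[-0.015,0,-0.02,0,0.03,0],[0,0,0,0,0,0]]'; python3 - <<'E'
from h import *
s=snap('scene');print(blob(s,(45,80,30),(85,255,255),1))
E
```

```text
time_s: 21.5
eef_pos: [0.5362, 0.2118, 0.0514]
eef_rot: [-0.266, -0.0, 0.964, -0.0]
wrist_force: [-0.8, 0.4, -0.7]
opening: -0.001
grasp_force: 0.0
[(array([270.8, 264.3]), [259, 257, 30, 18, 175])]
```

```bash
python3 -m pendant '[[-0.01,0,-0.015,0,0.02,0],[-0.015,0,-0.015,0,0.025,0],[-0.015,0,-0.015,0,0,0],[-0.015,0,-0.015,0,0,0],[-0.015,0,-0.015,0,0,0],[-0.015,0,-0.01,0,0,0],[-0.015,0,-0.01,0,0,0],[-0.015,0,-0.01,0,0,0],[0,0,0,0,0,0],[0,0,0,0,0,0]]'; python3 look.py
```

```text
time_s: 22.8
eef_pos: [0.5143, 0.212, 0.0314]
eef_rot: [-0.298, -0.0, 0.954, -0.0]
wrist_force: [-0.7, 0.1, -0.0]
opening: -0.0
grasp_force: 0.0
22.85 [0.5144 0.212  0.0314] [-0.3 -0.6  0.2]
ball (array([356.4, 253.4]), [351, 248, 12, 12, 108]) [0.519  0.0886 0.1896]
```

```bash
python3 -m pendant '[[0.05,0,0.06,0,0,0],[0.1,0,0.15,0,0,0],[0.1,0,0.2,0,-0.05,0],[0,0,0.25,0,-0.06,0],[0,0,0.25,0,-0.06,0],[-0.1,0,0.25,0,-0.06,0],[-0.2,0,0.15,0,-0.06,0],[-0.25,0,0,0,-0.06,0],[-0.25,0,0,0,-0.035,0],[-0.25,0,0,0,0,0]]'; python3 - <<'E'
from h import *
from scipy.spatial.transform import Rotation as Ro
s=snap('scene');t=snap('top')
print(ctrl.get_obs()['eef_pos'])
def proj(c,p):
    R=np.array(c['rotation']);R=R if R.shape==(3,3) else Ro.from_quat(np.roll(R,-1)).as_matrix()
    K=np.array([[c['fx'],0,c['cx']],[0,c['fy'],c['cy']],[0,0,1]])
    q=R.T@(np.array(p)-c['xyz']); return cv2.projectPoints(q.reshape(1,1,3),np.zeros(3),np.zeros(3),K,np.array(c['distortion']))[0].ravel().round(1)
for uv in((278,307),(349,308.5)):
    p=plane(t,*uv,.12);r=p[0]-.4715;h=.01
    for th in(0,45,50,55,60):
        a=np.radians(th);x=.4715+r*np.cos(a)+h*np.sin(a);z=.11-r*np.sin(a)+h*np.cos(a)
        print(th,proj(s,(x,p[1],z)),proj(t,(x,p[1],z)))
for c in(s,t):print([ (b[0].tolist(),b[1][4]) for b in blob(c,(12,120,60),(28,255,255),12)])
cv2.imwrite('pics/s7.png',np.hstack([cv2.resize(s['color'][180:320,190:376],(398,300)),cv2.resize(t['color'][180:340,220:432],(398,300))]))
E
```

```text
time_s: 24.1
eef_pos: [0.3529, 0.212, 0.2949]
eef_rot: [0.002, -0.0, 1.0, 0.0]
wrist_force: [0.4, -0.1, 0.5]
opening: 0.002
grasp_force: 0.0
[0.35121811 0.21230444 0.29497078]
0 [222.3 269.3] [278. 307.]
45 [231.6 242.9] [275.7 293.6]
50 [233.6 240.1] [275.5 290.9]
55 [235.6 237.5] [275.3 288. ]
60 [237.8 235. ] [275.2 284.9]
0 [274.7 306.1] [349.  308.5]
45 [285.8 277. ] [350.2 294.8]
50 [287.9 273.8] [350.3 291.9]
55 [290.2 270.8] [350.4 288.9]
60 [292.5 267.9] [350.4 285.8]
[([46.0, 365.7], 10826), ([125.9, 259.2], 6411), ([179.7, 216.2], 2862), ([366.2, 361.0], 628), ([564.4, 465.7], 407), ([308.2, 255.5], 293), ([291.7, 267.7], 7)]
[([625.1, 193.8], 609), ([408.1, 259.3], 395), ([331.2, 278.8], 101), ([567.4, 240.8], 90), ([275.4, 285.7], 25), ([350.5, 287.3], 23), ([123.5, 168.0], 19), ([282.0, 247.3], 14), ([348.5, 248.7], 14), ([331.9, 271.4], 13), ([10.5, 402.5], 11), ([101.6, 122.3], 11)]
```

```bash
python3 -m pendant '[[0.02,0,-0.14,0,0,0],[0.05,0,-0.14,0,0,0],[0.05,0,-0.14,0,0,0],[0.05,0,-0.14,0,0,0],[0.05,0,-0.14,0,0,0],[0.045,0,0,0,0,0],[0.04,0,0.01,0,0,0],[0.04,0,0.01,0,0,0],[0.04,0,0.01,0,0,0],[0.04,0,0.01,0,0,0]]';python3 -m pendant '[[0.035,0,0.01,0,0,0],[0.035,0,0.01,0,0,0],[0.035,0,0.01,0,0,0],[0.03,0,0.005,0,0,0],[0.03,0,0,0,0,0],[0.03,0,0,0,0,0],[0,0,0,0,0,0],[0,0,0,0,0,0],[0,0,0,0,0,0],[0,0,0,0,0,0]]'
python3 - <<'E'
from h import *
t=snap('top');s=snap('scene')
for c in(s,t):print([ (b[0].tolist(),b[1][4]) for b in blob(c,(12,120,60),(28,255,255),12) if 200<b[0][0]<380 and 220<b[0][1]<320],blob(c,(45,80,30),(85,255,255),1))
E
```

```text
time_s: 25.45
eef_pos: [0.4405, 0.2121, 0.1622]
eef_rot: [0.001, -0.0, 1.0, 0.0]
wrist_force: [-1.7, -0.4, 1.1]
opening: -0.002
grasp_force: 0.9
time_s: 26.7
eef_pos: [0.4787, 0.212, 0.1685]
eef_rot: [0.0, -0.0, 1.0, 0.0]
wrist_force: [-0.2, 0.9, 0.1]
opening: -0.0
grasp_force: 0.0
[([315.4, 248.8], 5)] [(array([278.9, 270.1]), [244, 224, 72, 94, 3541])]
[] [(array([472., 167.]), [472, 167, 1, 1, 1])]
```

```bash
python3 -m pendant '[[0.04,0,-0.02,0,0,0],[0.04,0,-0.028,0,0,0],[0.04,0,-0.028,0,0,0],[0.038,0,-0.028,0,0,0],[0.03,0,-0.037,0,0,0],[0.03,0,-0.038,0,0,0],[0.02,0,-0.04,0,0,0],[0.02,0,-0.04,0,0,0],[0,0,0,0,0,0],[0,0,0,0,0,0]]'
python3 - <<'E'
from h import *
t=snap('top');s=snap('scene')
for c in(s,t):print([ (b[0].tolist(),b[1][4]) for b in blob(c,(12,120,60),(28,255,255),12) if 200<b[0][0]<380 and 220<b[0][1]<320],blob(c,(45,80,30),(85,255,255),1))
E
```

```text
time_s: 28.05
eef_pos: [0.529, 0.212, 0.1156]
eef_rot: [-0.001, -0.0, 1.0, -0.0]
wrist_force: [0.3, 0.3, -1.2]
opening: -0.002
grasp_force: 0.0
[([307.4, 254.7], 26)] [(array([277.4, 272.4]), [226, 233, 106, 82, 4251])]
[] [(array([319. , 279.7]), [276, 253, 83, 50, 3023])]
```

```bash
python3 -m pendant '[[-0.03,0,0.1,0,0,0],[0.07,0,0.05,0,0,0],[0.075,0,0,0,0,0],[0,0,-0.04,0,0,0],[0,0,-0.05,0,0,0],[0,0,-0.05,0,0,0],[0,0,-0.04,0,0,0],[0,0,-0.03,0,0,0],[0,0,-0.02,0,0,0],[0,0,0,0,0,0]]';python3 -m pendant '[[0,0,-0.005,0,0,0],[0,0,-0.005,0,0,0],[0,0,-0.005,0,0,0],[0,0,-0.005,0,0,0],[0,0,0,0,0,0],[0,0,0,0,0,0],[0,0,0,0,0,0],[0,0,0,0,0,0],[0,0,0,0,0,0],[0,0,0,0,0,0]]'
```

```text
time_s: 29.4
eef_pos: [0.5535, 0.2119, 0.1005]
eef_rot: [0.0, 0.0, 1.0, 0.0]
wrist_force: [2.2, 0.3, -1.0]
opening: 0.001
grasp_force: 1.2
time_s: 30.65
eef_pos: [0.5539, 0.212, 0.0971]
eef_rot: [0.001, -0.0, 1.0, 0.0]
wrist_force: [4.1, 0.1, 4.8]
opening: 0.001
grasp_force: 3.4
```

```bash
python3 -m pendant '[[0.01,0,0,0,0,0],[0,0,-0.005,0,0,0],[0,0,-0.005,0,0,0],[0,0,0,0,0,0],[0,0,0,0,0,0],[0,0,0,0,0,0],[0,0,0,0,0,0],[0,0,0,0,0,0],[0,0,0,0,0,0],[0,0,0,0,0,0]]'
```

```text
time_s: 31.9
eef_pos: [0.554, 0.2121, 0.0969]
eef_rot: [-0.001, -0.0, 1.0, -0.0]
wrist_force: [-9.0, -2.8, 22.8]
opening: 0.003
grasp_force: 12.1
```

```bash
python3 -m pendant '[[0,0,0.02,0,0,0],[0,0,0.12,0,0,0],[0,0,0.2,0,0,0],[0,0,0.25,0,0,0],[0,0,0.2,0,0,0],[0.02,-0.1,0,0,0,0],[0.02,-0.13,0,0,0,0],[0.02,-0.13,0,0,0,0],[0.02,-0.13,0,0,0,0],[0.02,-0.125,0,0,0,0]]';python3 look.py; python3 - <<'E'
from h import *
t=snap('top');h=cv2.cvtColor(t['color'],cv2.COLOR_BGR2HSV)
m=cv2.inRange(h,(0,0,0),(180,255,60))
for n,(u0,v0,u1,v1) in dict(front=(290,313,340,325),rear=(290,215,340,229)).items():
    k=np.zeros_like(m);k[v0:v1,u0:u1]=m[v0:v1,u0:u1]
    ys,xs=np.nonzero(k)
    if len(xs):r=cv2.minAreaRect(np.c_[xs,ys].astype(np.float32)); print(n,r,len(xs),plane(t,*r[0],.11))
print(blob(t,(45,80,30),(85,255,255),1))
for n,p in(('cap',(100,80,20,130,255,120)),):pass
E
```

```text
time_s: 33.15
eef_pos: [0.5735, 0.0877, 0.2498]
eef_rot: [-0.003, 0.0, 1.0, 0.0]
wrist_force: [0.7, -0.0, -0.4]
opening: 0.005
grasp_force: 0.0
33.2 [0.5741 0.0849 0.2498] [ 0.4 -1.7 -0.5]
ball (array([356.4, 254. ]), [352, 250, 10, 10, 73]) [0.5192 0.0886 0.1883]
front ((313.5, 316.0), (6.0, 31.0), 90.0) 201 [0.3942279 0.2125145 0.11     ]
rear ((314.5, 225.5), (5.0, 31.0), 90.0) 179 [0.54906022 0.21078836 0.11      ]
[(array([314. , 270.7]), [271, 238, 88, 66, 4939])]
```

```bash
python3 -m pendant '[[0,0,-0.1,0,0,0],[0,0,-0.11,0,0,0],[0,0,-0.11,0,0,0],[0,0,-0.1,0,0,0],[0,0,0,0,0,0],[0,0,0,0,0,0],[0,0,0,0,0,0],[-0.03,0,0,0,0,0],[-0.03,0,0,0,0,0],[0,0,0,0,0,0]]';python3 look.py
```

```text
time_s: 34.5
eef_pos: [0.5627, 0.089, 0.1688]
eef_rot: [0.0, -0.0, 1.0, -0.0]
wrist_force: [0.1, 0.3, -0.7]
opening: 0.002
grasp_force: 0.0
34.55 [0.5631 0.089  0.1688] [-0.2 -0.4  0.7]
ball (array([356.3, 254. ]), [352, 250, 10, 10, 72]) [0.5189 0.0886 0.1885]
```

```bash
python3 -m pendant '[[0,0,-0.03,0,0,0],[-0.05,0,0,0,0,0],[-0.05,0,0,0,0,0],[-0.03,0,0,0,0,0],[-0.03,0,0,0,0,0],[-0.03,0,0,0,0,0],[-0.02,0,0,0,0,0],[-0.02,0,0,0,0,0],[0,0,0,0,0,0],[0,0,0,0,0,0]]';python3 look.py
```

```text
time_s: 35.8
eef_pos: [0.517, 0.0889, 0.1624]
eef_rot: [-0.0, -0.0, 1.0, -0.0]
wrist_force: [-0.3, -0.1, 0.4]
opening: 0.006
grasp_force: 0.0
35.85 [0.5171 0.0889 0.1624] [ 0.9  0.4 -1. ]
ball (array([347. , 261.8]), [342, 257, 11, 11, 81]) [0.4963 0.0886 0.1882]
```

```bash
python3 -m pendant '[[-0.01,0,0,0,0,0],[-0.01,0,0,0,0,0],[-0.005,0,0,0,0,0],[-0.005,0,0,0,0,0],[0,0,0,0,0,0],[0,0,0,0,0,0],[0,0,0,0,0,0],[0,0,0,0,0,0],[0,0,0,0,0,0],[0,0,0,0,0,0]]';python3 look.py
```

```text
time_s: 37.1
eef_pos: [0.5126, 0.0889, 0.1627]
eef_rot: [0.002, 0.0, 1.0, 0.0]
wrist_force: [6.8, 0.2, -5.7]
opening: -0.002
grasp_force: 3.6
37.15 [0.5126 0.0889 0.1627] [ 6.5 -0.1 -6.3]
ball (array([345.4, 263.8]), [341, 259, 10, 11, 86]) [0.4926 0.0886 0.1867]
```

```bash
python3 -m pendant '[[0.03,0,0,0,0,0],[0.08,0,0,0,0,0],[0.1,0,0,0,0,0],[0,0,0.1,0,0,0],[0,0,0.2,0,0,0],[0,0,0.2,0,0,0],[0,0,0.2,0,0,0],[0,0,0.1,0,0,0],[0,0,0,0,0,0],[0,0,0,0,0,0]]';python3 look.py; python3 - <<'E'
from h import *
s=snap('scene');t=snap('top')
cv2.imwrite('pics/s8.png',np.hstack([cv2.resize(s['color'][180:420,190:430],(400,400)),cv2.resize(t['color'][160:340,230:410],(400,400))]))
E
```

```text
time_s: 38.4
eef_pos: [0.5526, 0.089, 0.3211]
eef_rot: [-0.001, -0.0, 1.0, 0.0]
wrist_force: [-1.0, 0.4, 0.6]
opening: -0.0
grasp_force: 0.0
38.45 [0.5525 0.089  0.3208] [0.6 0.4 0.7]
ball (array([345.4, 263.8]), [341, 259, 10, 11, 88]) [0.4926 0.0886 0.1867]
```

View pics/s8.png

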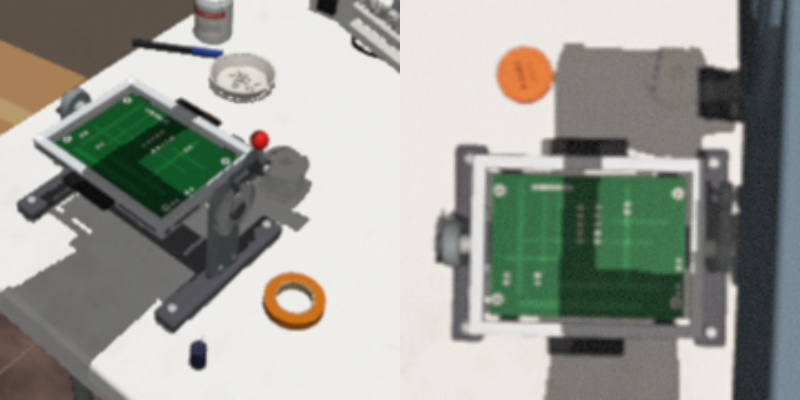

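The picture shows the board level with its solder side up and the lever back at its locked position (left half, 260,140). The stand and the loose things round it are where they were, and the arm is clear.

```bash
python3 -c "
from bench import ctrl; print(ctrl.hand_in())"
```

```text
the job is handed in; nothing more can be done
None
```

The board is turned solder side up with the frame home against its stop, the lever is back at its locked position, and the job is handed in at about 38 s; the ball took three tries to push clear, and pressing the frame home peaked at about 23 N.

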